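# Set the freshly capped profile covers on their sloped racks

## Task

The end caps of these two white profile covers have just been glued on: lay each cover flat and straight on the sloped rack whose cleat has the same colour as its cap, right side up and about mid-way along the cleat, with the capped end downhill and resting squarely against the cleat so that it cannot slide off. Set them down without dropping them, let go, and leave the other things on the bench where they are.

Things in the scene. Friction and masses are not known exactly. Their poses are not given: they have to be found in the camera images.
- yellow_cover_center (a point): Centre (half-way up) of the yellow-capped cover: a loose rigid white plastic profile, a plain box 130 mm long (its x axis), 46 mm wide (y), 34 mm high (z), about 0.16 kg, lying on the table. Its x axis points from the yellow end cap towards the plain end; z is up. The yellow cap is the last 14 mm at the -x end, which at the start points roughly towards the robot (within 40 degrees). Grip it across its 46 mm width.
- yellow_cap (a point): Centre of the outer face of the yellow end cap: 65 mm from the cover's centre along the cover's -x axis. Same axes as the cover.
- yellow_seat (a point): Seat of the rack with the yellow cleat: point on the sloping board's surface midway along the cleat's upper face, 36 mm above the table. Axes: x up the slope (25 degrees from level, rising away from the robot), y along the cleat, z square out of the board. A seated cover has its centre 65 mm along x and 17 mm along z from here.
- yellow_rack: Fixed rack with the yellow cleat; origin under it, x level, rising side. Board: slick plywood, 120 mm wide, no side walls, 188 mm up the slope from cleat to top end (about 115 mm high); a cover let go on it slides down to the cleat. Cleat: yellow bar at the low front end, 110 mm long, standing 18 mm above the board, 12 mm thick.
- blue_cover_center (a point): Centre (half-way up) of the blue-capped cover: a loose rigid white plastic profile, a plain box 130 mm long (its x axis), 46 mm wide (y), 34 mm high (z), about 0.16 kg, lying on the table. Its x axis points from the blue end cap towards the plain end; z is up. The blue cap is the last 14 mm at the -x end, which at the start points roughly towards the robot (within 40 degrees). Grip it across its 46 mm width.
- blue_cap (a point): Centre of the outer face of the blue end cap: 65 mm from the cover's centre along the cover's -x axis. Same axes as the cover.
- blue_seat (a point): Seat of the rack with the blue cleat: point on the sloping board's surface midway along the cleat's upper face, 36 mm above the table. Axes: x up the slope (25 degrees from level, rising away from the robot), y along the cleat, z square out of the board. A seated cover has its centre 65 mm along x and 17 mm along z from here.
- blue_rack: Fixed rack with the blue cleat; origin under it, x level, rising side. Board: slick plywood, 120 mm wide, no side walls, 188 mm up the slope from cleat to top end (about 115 mm high); a cover let go on it slides down to the cleat. Cleat: blue bar at the low front end, 110 mm long, standing 18 mm above the board, 12 mm thick.
- glue: Bystander: orange glue bottle, 56 mm diameter, 150 mm high, standing. Origin at the centre of its underside.
- block: Bystander: dark wooden block 70 x 70 x 90 mm high. Origin at the centre of its underside.
- tape: Bystander: brown roll of tape lying flat, 90 mm diameter, 25 mm high. Origin at the centre of its underside.
- driver: Bystander: green-handled screwdriver lying behind the racks. Origin under its middle.
There are look-alikes about, which are no part of the job. Leave any brown look-alike of the part that bears yellow_cover_center alone. Leave any green look-alike of the part that bears blue_cover_center alone.

How it is judged:
By the outcome, as a careful person would: the job done as asked, in the order asked, and still so for the second after the job is handed in, with the robot touching nothing.
It also fails if it takes over 62 s, if anything falls off the work surface, if the arm or the gripper's body presses on something with over 40 N, if the wrist force passes 120 N, or if a joint passes its speed limit or range.

## Robot

A 6-joint arm with a two-finger parallel gripper is mounted at the origin on the work surface. World frame = base frame: x ahead of the robot, y to its left, z up, the work surface at z = 0. Lengths are in m, angles in rad, forces in N, time in s.
With the tool pointing down it reaches from about 0.2 to 0.875 m from the base axis. Payload 3.4 kg.
Tool frame: the origin (TCP) lies at the very end of the fingers, on their centre line; the grasp point (between the pads) lies 19 mm behind it; x points along the fingers, y is the direction in which the jaws open and shut, and the axes are right-handed (so a half turn about x gives the same grasp; the last joint's range is limited). The gripper opens to 94 mm and grips with 3 to 60 N. Pads are 16 mm wide; open, the fingers measure 119 mm over their backs; the gripper's body (75 mm by 177 mm) begins 78 mm behind the grasp point.
Start: joints at [1.081, 0.276, 1.505, -0, 1.361, -0.121], TCP at [0.207, 0.536, 0.205] pointing down, gripper open.
Joint ranges: [-2.89, 2.89], [-0.75, 2.08], [0.22, 2.7], [-1.18, 4.32], [0.11, 2.71], [-2.7, 2.7]. Speed limits (rad/s): [2.57, 2.57, 3.14, 3.14, 3.14, 3.14].

## Interface

Orientations are given as a rotation vector (axis times angle).
In Python, from plant import r gives the robot as it stands. The module is installed in compiled form; this text tells all that it offers.
- The arm moves only by the tool apply_moves, never from a script. Its argument "deltas" is a list of rows, each a list of 2 entries, a list of its own where there are three numbers: the shift along the tool's x, y, z in cm, then the turn, a rotation vector about the tool's x, y, z in rad. A call has 1 to 12 rows; each row shifts and turns the pose as measured when the row begins, along the tool's axes as they then stand; what a row does not reach is not made up. A row lasts 1/8 s, in which the tool goes at most 62.5 mm and 10.7 degrees, less where a joint would pass 70% of its speed; a pose out of reach is approached as far as the arm can. A call with a gripper value outside its range is refused whole. "hand" is the opening, from 0 (shut) to 1 (fully open), set as the call begins (left out, the last holds). The fingers move at their own pace and stop on an object; "force" is the grip in N (left out, the last holds). Time passes only in rows, so rows that do not move let the fingers close. It gives the time, the measured TCP pose, the force and the opening at its end, in the units of the state.
- r.state(): the state, without advancing time (a new reading comes with each control period).
- r.camera(name): name is "scene" or "top" or "wrist"; returns the picture (480x640x3 uint8, red, green, blue); there is no depth.
- r.camera_model(name): a dict with "mtx" (3x3 intrinsics, pixels), "R" (3x3) and "t" (3): a world point X has camera coordinates R X + t. Camera axes: x right, y down, z forward; pixel columns grow to the right and rows downward; lengths in m; the calibration is good to about 2 mm. A picture is of the moment at which its call begins: read the wrist's pose just before it. camera_model takes no time and is no camera call; for the wrist camera it gives the pose at the moment of the call.
- r.sign_off(): hands the job in, once; it reports no verdict.
Trained networks look in the newest picture that a camera, given by its name, has taken for a name from the list of things; names that differ only in an ending like _2 or _b are one class to them, and where a whole thing is asked for, a point or a joint stands for the part that bears it (a point fixed in the world has none). Each returns a list of dicts, best first, with "conf" (0 to 1); they miss things now and then, are a little off and sometimes report something else, mostly with a low value. They report only what shows in the picture. A call takes as long as a camera call. They do not tell look-alikes from the thing itself.
- r.outline_of(target, camera): "mask" (480x640 bool, what is visible of it) and "at" ([row, column] in pixels, amid what is visible of it).
The state is a dict: "t": time; "qpos": joint angles; "qvel": joint speeds; "tau": joint torques, N m; "ee_pos": TCP position; "orientation": TCP orientation; "wrist_force": force on the tool from outside, world axes, zero at the start; "torque": the same for the moment, N m; "finger_gap": opening from 0.0 (shut) to 1.0 (fully open).
Only numpy, scipy, OpenCV 4.12 (cv2) and the standard library are available. Lean on these libraries where they do the work, as an engineer would, in place of code of your own. Each camera call takes 0.05 s, during which the arm holds its last target.

## Working session

There is one attempt and no reset: what is moved stays moved. The work goes in short steps, Python scripts to look and compute and a tool call to move; the robot and the scene stay as the last step left them, time stands still between calls to the robot, and variables do not carry over. Pictures are saved under pics/ and viewed, and the job is handed in when it is done.

Besides the shell and the picture viewer there is one more tool, called after "Request:" by a JSON object that holds its "fn" and its "kwargs", one argument or row to a line. apply_moves: Moves the arm, as the interface text tells. Its arguments: {"type":"object","properties":{"deltas":{"type":"array"},"hand":{"type":"number"},"force":{"type":"number"}},"required":["deltas"]}

```bash
mkdir -p pics; python3 - <<'E'
from plant import r
import cv2
for n in ["scene","top"]:
    im=r.camera(n); cv2.imwrite(f"pics/{n}0.png",im[:,:,::-1])
    m=r.camera_model(n); print(n,m)
print(r.state())
E
```

```text
scene {'mtx': array([[596.38923916,   0.        , 309.89620279],
       [  0.        , 596.38923916, 239.26443867],
       [  0.        ,   0.        ,   1.        ]]), 'R': array([[-0.20728855,  0.97820699,  0.01193921],
       [ 0.61818677,  0.14043718, -0.77338381],
       [-0.75820615, -0.15293295, -0.63382564]]), 't': array([ 0.11819253, -0.33000759,  1.94897239])}
top {'mtx': array([[542.61275999,   0.        , 319.69540438],
       [  0.        , 542.61275999, 240.51466878],
       [  0.        ,   0.        ,   1.        ]]), 'R': array([[-0.02416013, -0.99967092, -0.00862185],
       [-0.99671085,  0.02475413, -0.0771668 ],
       [ 0.07735484,  0.00672913, -0.99698092]]), 't': array([0.00213651, 0.57555614, 1.38728814])}
{'t': 0.1, 'qpos': array([ 1.08098031e+00,  2.76528748e-01,  1.50596705e+00, -5.82154968e-05,
        1.36068455e+00, -1.20982682e-01]), 'qvel': array([-0.00122944, -0.00125713, -0.00281984, -0.00016098, -0.00074336,
       -0.00185785]), 'tau': array([ 2.54869337e-03, -4.05455625e+01, -2.37781531e+01,  7.00784661e-02,
        2.99740629e-02, -4.75529862e-05]), 'ee_pos': array([0.20708852, 0.53589   , 0.20470868]), 'orientation': array([ 0.28818275,  1.55178069, -0.29059952]), 'wrist_force': array([ 0.05699388, -0.32594139,  0.07845581]), 'torque': array([-0.01092743, -0.03021454,  0.0101967 ]), 'finger_gap': 1.000341919577933}
```

View pics/scene0.png

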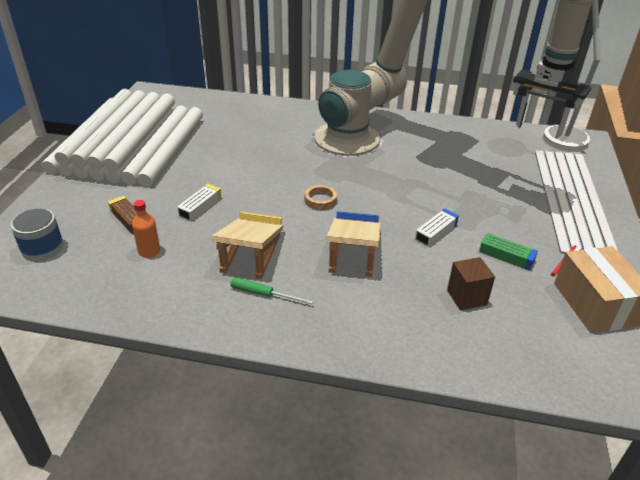

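View pics/top0.png

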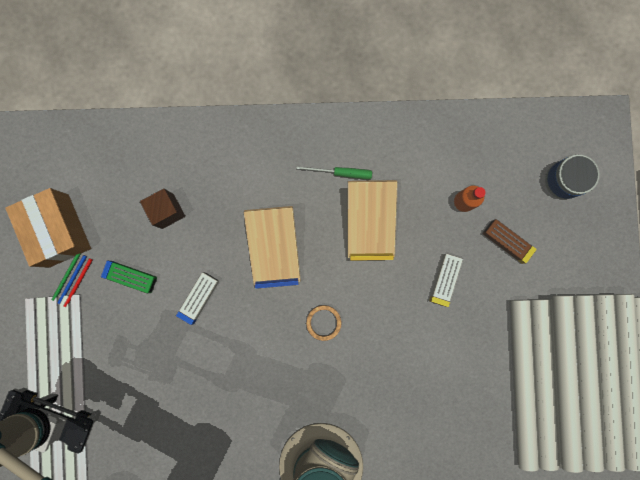

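Candidates in the top picture: white covers at (447,280), yellow cap, and (198,298), blue cap. The look-alikes are brown/yellow at (510,241) and green/blue at (128,277). The racks are at (272,247), blue cleat, and (372,220), yellow cleat. By the description I choose the two white covers.

```bash
cat > h.py <<'E'
import numpy as np, cv2
from scipy.spatial.transform import Rotation as Ro
from scipy.optimize import least_squares
def ray(m,uv,z):
    uv=np.atleast_2d(uv).astype(float)
    d=np.c_[uv,np.ones(len(uv))]@np.linalg.inv(m['mtx']).T@m['R']
    c=-m['R'].T@m['t']
    return c+d*((z-c[2])/d[:,2])[:,None]
def proj(m,X):
    p=(np.atleast_2d(X)@m['R'].T+m['t'])@m['mtx'].T
    return p[:,:2]/p[:,2:]
def box(x,y,yaw,L=.13,W=.046,H=.034):
    # corners of a cover on table
    P=np.array([[sx*L/2,sy*W/2,z] for sx in(-1,1) for sy in(-1,1) for z in(0,H)])
    c,s=np.cos(yaw),np.sin(yaw)
    return P@np.array([[c,s,0],[-s,c,0],[0,0,1]])+[x,y,0]
a=np.deg2rad(25)
def rackpts(x,y,yaw):
    # seat at x,y, z=.036. points: board top corners, cleat top corners (upper-face edge, outer edge)
    S=np.array([[.188,.06,0],[.188,-.06,0],[0,.055,.018],[0,-.055,.018],[-.012,.055,.018],[-.012,-.055,.018],[0,.06,0],[0,-.06,0]])
    R=Ro.from_euler('z',yaw)*Ro.from_euler('y',-a)
    return R.apply(S)+[x,y,.036]
E
python3 - <<'E'
from plant import r
import cv2,numpy as np
im=r.camera("top")
for t in ["yellow_cover_center","blue_cover_center","yellow_rack","blue_rack","glue"]:
    for o in r.outline_of(t,"top"):
        print(t,round(o['conf'],2),o['at'],o['mask'].sum())
def up(x0,x1,y0,y1,k): return cv2.resize(im[y0:y1,x0:x1],None,fx=k,fy=k,interpolation=cv2.INTER_CUBIC)
A=up(230,310,195,295,5);B=up(335,415,170,270,5)
cv2.imwrite("pics/racks.png",np.hstack([A,B])[:,:,::-1])
A=up(170,230,265,330,6);B=up(420,480,245,310,6)
cv2.imwrite("pics/covers.png",np.hstack([A,B])[:,:,::-1])
E
```

```text
yellow_cover_center 0.93 [279.9, 444.9] 1041
yellow_cover_center 0.61 [243.3, 506.4] 1025
blue_cover_center 0.93 [276.8, 127.8] 1045
blue_cover_center 0.89 [297.4, 197.2] 1021
yellow_rack 0.7 [216.4, 371.7] 3706
blue_rack 0.75 [246.1, 274.6] 3783
blue_rack 0.21 [196.3, 468.4] 604
glue 0.85 [198.5, 467.8] 606
```

View pics/racks.png

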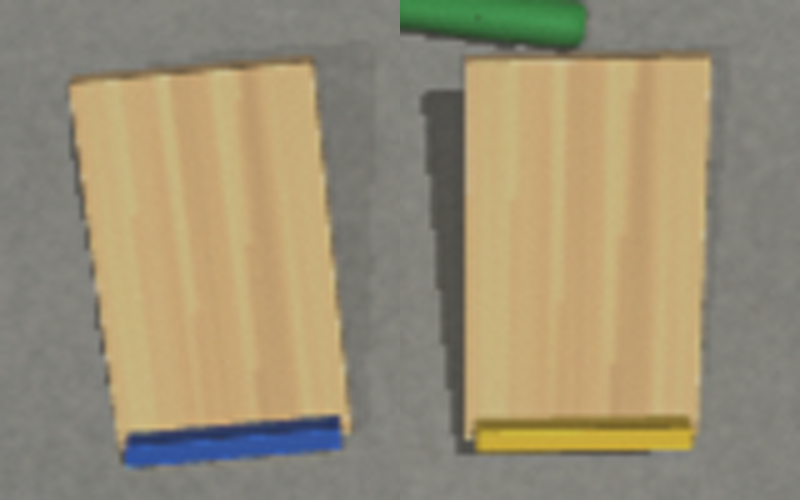

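View pics/covers.png

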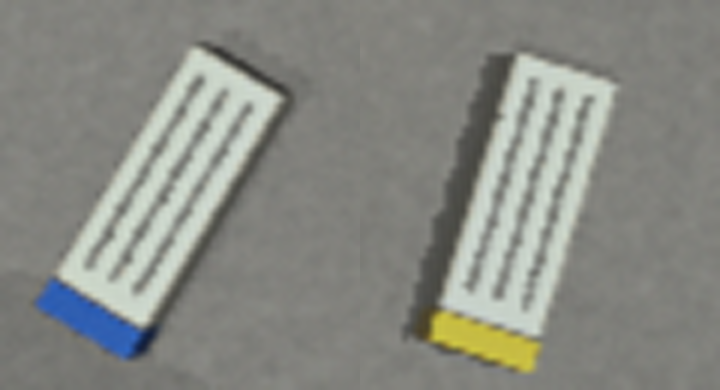

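```bash
cat > fit.py <<'E'
from h import *
from plant import r
m=r.camera_model("top")
def cov(name,o,pts):
    P=np.array(pts)/6.+o-0.5+0.5/6 if False else np.array(pts)/6.+o-0.5
    # order: plainL, plainR, capL, capR (L = world +y)
    def f(p):
        B=box(*p); T=B[[3,1,7,5]]  # placeholder
        c,s=np.cos(p[2]),np.sin(p[2])
        Q=np.array([[.065,.023],[.065,-.023],[-.065,.023],[-.065,-.023]])@np.array([[c,s],[-s,c]])+p[:2]
        return (proj(m,np.c_[Q,np.full(4,.034)])-P).ravel()
    x0=ray(m,P.mean(0),.034)[0]
    d=ray(m,P[:2].mean(0),.034)[0]-ray(m,P[2:].mean(0),.034)[0]
    s=least_squares(f,[x0[0],x0[1],np.arctan2(d[1],d[0])])
    print(name,s.x.round(4),np.rad2deg(s.x[2]).round(1),"res px",s.fun.round(1)); return s.x
cov("blue",np.array([170,265]),[(200,42),(288,95),(35,303),(132,357)])
cov("yellow",np.array([420,245]),[(157,52),(258,85),(65,340),(175,372)])
def rk(name,o,pts):
    P=np.array(pts)/5.+o-.5
    f=lambda p:(proj(m,rackpts(*p)[:6])-P).ravel()
    x0=ray(m,P[2:4].mean(0),.036)[0]
    s=least_squares(f,[x0[0],x0[1],0]); print(name,s.x.round(4),np.rad2deg(s.x[2]).round(1),s.fun.round(1))
rk("blue rack",np.array([230,195]),[(70,80),(315,62),(132,445),(340,428),(125,467),(343,448)])
rk("yellow rack",np.array([335,170]),[(65,57),(311,57),(76,430),(292,430),(76,451),(293,451)])
E
python3 fit.py
```

```text
blue [ 0.4357  0.306  -0.5622] -32.2 res px [-0.3 -0.3  0.3  0.1  0.5 -0.  -0.4  0.3]
yellow [ 0.4658 -0.3345 -0.3351] -19.2 res px [-0.1 -0.3  0.3 -0.3  0.4  0.2 -0.6  0.4]
blue rack [0.4789 0.1009 0.0608] 3.5 [ 0.1  0.4  0.2 -0.2 -1.4  0.1  0.3 -0.2  0.6 -0.   0.2  0.1]
yellow rack [ 0.54   -0.1421 -0.0148] -0.8 [ 0.2  0.6  0.2  0.  -0.1 -0.   0.1 -0.5 -0.2  0.1 -0.3 -0.3]
```

```bash
cat >> h.py <<'E'
def toolR(yaw,pitch=0.):
    # cover frame: x along yaw raised by pitch; tool z = cover x, tool x = -cover z, tool y = cover y
    C=(Ro.from_euler('z',yaw)*Ro.from_euler('y',-pitch)).as_matrix()
    return np.c_[-C[:,2],C[:,1],C[:,0]]
def plan(st,pos,R,vmax=5.0,wmax=.16,nmin=1):
    R0=Ro.from_rotvec(st['orientation']).as_matrix(); p0=np.array(st['ee_pos']); pos=np.array(pos)
    rv=Ro.from_matrix(R0.T@R).as_rotvec()
    n=max(nmin,int(np.ceil(max(np.linalg.norm(pos-p0)*100/vmax,np.linalg.norm(rv)/wmax))))
    print("total cm",(R0.T@(pos-p0)*100).round(2),"rot",rv.round(3),"n",n)
    for i in range(n):
        Ri=R0@Ro.from_rotvec(rv*i/n).as_matrix()
        print([(Ri.T@(pos-p0)*100/n).round(2).tolist(),(rv/n).round(3).tolist()])
E
python3 - <<'E'
from h import *; from plant import r
plan(r.state(),[.436,.306,.16],toolR(-.562))
E
```

```text
total cm [  4.54 -13.24  29.64] rot [ 0.193 -0.     0.   ] n 7
[[0.65, -1.89, 4.23], [0.028, -0.0, 0.0]]
[[0.65, -1.77, 4.28], [0.028, -0.0, 0.0]]
[[0.65, -1.65, 4.33], [0.028, -0.0, 0.0]]
[[0.65, -1.53, 4.38], [0.028, -0.0, 0.0]]
[[0.65, -1.41, 4.42], [0.028, -0.0, 0.0]]
[[0.65, -1.29, 4.45], [0.028, -0.0, 0.0]]
[[0.65, -1.17, 4.49], [0.028, -0.0, 0.0]]
```

Request:
{"fn": "apply_moves", "kwargs": {
  "deltas": [
    [[0.65,-1.9,4.2],[0.028,0,0]],
    [[0.65,-1.8,4.3],[0.028,0,0]],
    [[0.65,-1.65,4.3],[0.028,0,0]],
    [[0.65,-1.5,4.4],[0.028,0,0]],
    [[0.65,-1.4,4.4],[0.028,0,0]],
    [[0.65,-1.3,4.45],[0.028,0,0]],
    [[0.65,-1.2,4.5],[0.028,0,0]],
    [[0,0,0],[0,0,0]]
  ],
  "hand": 1,
  "force": 20
}}

```text
t: 1.4
ee_pos: [0.4424, 0.3004, 0.1589]
orientation: [0.448, 1.523, -0.442]
wrist_force: [0.5, 0.8, 0.3]
finger_gap: 1.0
```

```bash
python3 - <<'E'
from h import *; from plant import r
st=r.state(); m=r.camera_model("wrist"); im=r.camera("wrist")
print(st['t'],st['ee_pos'],(-m['R'].T@m['t']).round(3)); 
v=im[:,:,::-1].copy()
for q in proj(m,box(.4357,.306,-.5622)): cv2.circle(v,tuple(int(a) for a in q.round()),3,(0,0,255),1)
cv2.imwrite("pics/w1.png",v)
plan(st,[.436,.306,.16],toolR(-.562))
E
```

```text
1.4 [0.44239347 0.3004034  0.15885179] [0.378 0.341 0.34 ]
total cm [-0.11  0.13 -0.84] rot [-0.006  0.001 -0.004] n 1
[[-0.11, 0.13, -0.84], [-0.006, 0.001, -0.004]]
```

View pics/w1.png

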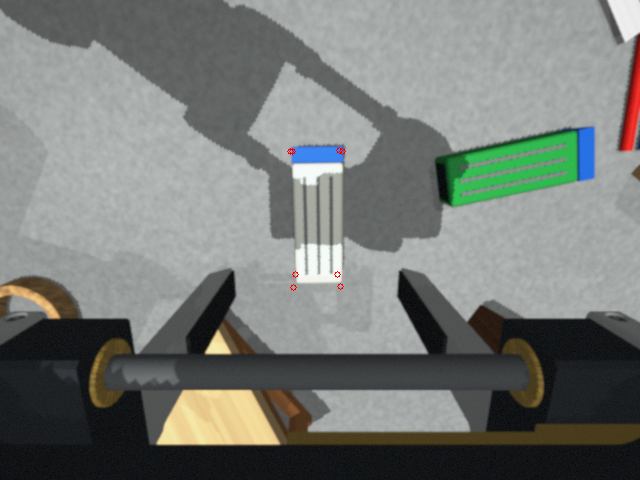

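The white cover with the blue cap is right below, at (293..344, 147..283), within about 4 px of the prediction. The green look-alike is clear of it at right. I go down to it.

```bash
python3 - <<'E'
from h import *; from plant import r
plan(r.state(),[.4344,.3073,.030],toolR(-.562),vmax=4)
E
```

```text
total cm [12.91  0.05 -0.88] rot [-0.005 -0.    -0.005] n 4
[[3.23, 0.01, -0.22], [-0.001, -0.0, -0.001]]
[[3.23, 0.02, -0.22], [-0.001, -0.0, -0.001]]
[[3.23, 0.02, -0.22], [-0.001, -0.0, -0.001]]
[[3.23, 0.03, -0.22], [-0.001, -0.0, -0.001]]
```

Request:
{"fn": "apply_moves", "kwargs": {
  "deltas": [
    [[3.2,0,-0.22],[-0.002,0,-0.002]],
    [[3.2,0,-0.22],[-0.002,0,-0.002]],
    [[3.2,0,-0.22],[-0.001,0,-0.001]],
    [[2.5,0,-0.22],[0,0,0]],
    [[0,0,0],[0,0,0]]
  ]
}}

```text
t: 2.08
ee_pos: [0.4305, 0.3132, 0.0376]
orientation: [0.44, 1.527, -0.431]
wrist_force: [0.0, 0.5, 0.3]
finger_gap: 0.999
```

```bash
python3 - <<'E'
from h import *; from plant import r
plan(r.state(),[.4344,.3073,.006],toolR(-.562),vmax=1.5)
E
```

```text
total cm [ 3.15 -0.31  0.65] rot [ 0.006 -0.001 -0.005] n 3
[[1.05, -0.1, 0.22], [0.002, -0.0, -0.002]]
[[1.05, -0.1, 0.22], [0.002, -0.0, -0.002]]
[[1.05, -0.1, 0.22], [0.002, -0.0, -0.002]]
```

Request:
{"fn": "apply_moves", "kwargs": {
  "deltas": [
    [[1.0,-0.1,0.2],[0.002,0,-0.002]],
    [[1.0,-0.1,0.2],[0.002,0,-0.002]],
    [[0.95,-0.1,0.2],[0.002,0,-0.002]],
    [[0,0,0],[0,0,0]],
    [[0,0,0],[0,0,0]]
  ]
}}

```text
t: 2.7
ee_pos: [0.436, 0.3095, 0.0092]
orientation: [0.442, 1.523, -0.436]
wrist_force: [0.4, 0.9, 0.4]
finger_gap: 1.0
```

```bash
python3 - <<'E'
from h import *; from plant import r
plan(r.state(),[.4344,.3073,.006],toolR(-.562),vmax=1.5)
E
```

```text
total cm [ 0.32 -0.27 -0.02] rot [ 0.002  0.001 -0.004] n 1
[[0.32, -0.27, -0.02], [0.002, 0.001, -0.004]]
```

Request:
{"fn": "apply_moves", "kwargs": {
  "deltas": [
    [[0.3,-0.25,0],[0,0,-0.004]],
    [[0,0,0],[0,0,0]]
  ]
}}

```text
t: 2.95
ee_pos: [0.4349, 0.3073, 0.0064]
orientation: [0.44, 1.524, -0.439]
wrist_force: [-0.5, -0.2, -0.8]
finger_gap: 1.0
```

Request:
{"fn": "apply_moves", "kwargs": {
  "deltas": [
    [[0,0,0],[0,0,0]],
    [[0,0,0],[0,0,0]],
    [[0,0,0],[0,0,0]],
    [[0,0,0],[0,0,0]],
    [[0,0,0],[0,0,0]],
    [[0,0,0],[0,0,0]]
  ],
  "hand": 0,
  "force": 25
}}

```text
t: 3.7
ee_pos: [0.4351, 0.3075, 0.0068]
orientation: [0.44, 1.523, -0.438]
wrist_force: [1.0, 0.7, -0.2]
finger_gap: 0.487
```

Request:
{"fn": "apply_moves", "kwargs": {
  "deltas": [
    [[-2,0,0],[0,0,0]],
    [[-4,0,0],[0,0,0]],
    [[-4,0,0],[0,0,0]],
    [[-4,0,0],[0,0,0]],
    [[-2,0,0],[0,0,0]],
    [[0,0,0],[0,0,0]]
  ]
}}

```text
t: 4.45
ee_pos: [0.433, 0.3064, 0.1692]
orientation: [0.437, 1.528, -0.442]
wrist_force: [0.2, -0.4, -2.4]
finger_gap: 0.489
```

```bash
python3 - <<'E'
from h import *; from plant import r
st=r.state(); m=r.camera_model("wrist"); im=r.camera("wrist")
print(st['t'],st['ee_pos'],st['finger_gap']); 
v=im[:,:,::-1].copy()
R0=Ro.from_rotvec(st['orientation']).as_matrix()
# cover in tool frame: top face 34mm behind bottom; bottom at table z=0 when TCP z=.0066
B=[]
for sx in(-1,1):
  for sy in(-1,1):
    B.append([.0066-.034,sy*.023,sx*.065])
P=np.array(B)@R0.T+st['ee_pos']
for q in proj(m,P): cv2.circle(v,tuple(int(a) for a in q.round()),3,(0,0,255),1); print(q.round(1))
cv2.imwrite("pics/w2.png",v)
c,s=np.cos(.0608),np.sin(.0608)
print("rot to rack")
plan(st,[.46,.13,.22],toolR(.0608,a),vmax=4)
E
```

```text
4.45 [0.43296151 0.30644844 0.16918544] 0.48929157325819506
[264.8 172.9]
[366.3 172.8]
[274.1 411.4]
[357.2 411.3]
rot to rack
total cm [ -5.04 -13.52  11.67] rot [-0.611 -0.424  0.139] n 5
[[-1.01, -2.7, 2.33], [-0.122, -0.085, 0.028]]
[[-0.9, -2.95, 2.07], [-0.122, -0.085, 0.028]]
[[-0.82, -3.16, 1.77], [-0.122, -0.085, 0.028]]
[[-0.78, -3.33, 1.44], [-0.122, -0.085, 0.028]]
[[-0.76, -3.47, 1.09], [-0.122, -0.085, 0.028]]
```

View pics/w2.png

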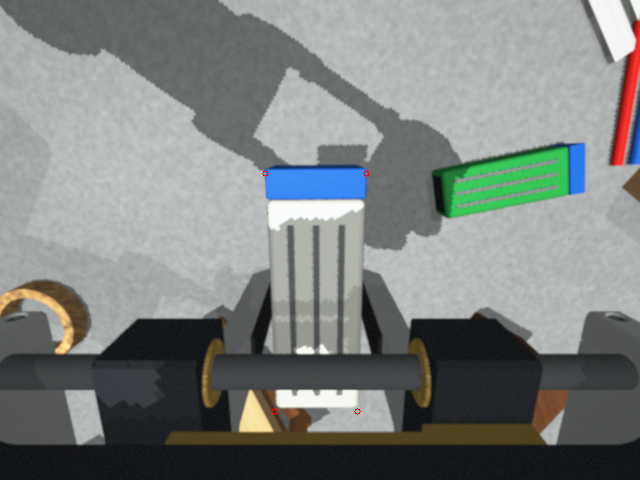

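The cover is held straight. The cap edge is at row 167 against 173 predicted, so the cover sits about 2 mm towards its cap relative to the TCP. I carry it to above the blue rack.

```bash
cat >> h.py <<'E'
def seatT(seat,gap,clear,off=.002,tz=.0066):
    R=(Ro.from_euler('z',seat[2])*Ro.from_euler('y',-a))
    return np.array([seat[0],seat[1],.036])+R.apply([.065+off+gap,0,tz+clear])
BL=(.4789,.1009,.0608); YE=(.540,-.1421,-.0148)
E
python3 - <<'E'
from h import *; from plant import r
st=r.state()
A=dict(st); plan(st,[.48,.2,.22],toolR(-.1,a*.8),vmax=4)
t=seatT(BL,.01,.06);print(t)
B=dict(ee_pos=[.48,.2,.22],orientation=Ro.from_matrix(toolR(-.1,a*.8)).as_rotvec())
plan(B,t,toolR(BL[2],a),vmax=4)
E
```

```text
total cm [-5.17 -6.48  9.67] rot [-0.455 -0.346  0.085] n 4
[[-1.29, -1.62, 2.42], [-0.114, -0.087, 0.021]]
[[-1.12, -1.86, 2.32], [-0.114, -0.087, 0.021]]
[[-0.97, -2.1, 2.19], [-0.114, -0.087, 0.021]]
[[-0.84, -2.32, 2.02], [-0.114, -0.087, 0.021]]
[0.52046238 0.10343011 0.1289017 ]
total cm [10.27 -9.2   1.57] rot [-0.149 -0.087  0.062] n 4
[[2.57, -2.3, 0.39], [-0.037, -0.022, 0.015]]
[[2.54, -2.35, 0.25], [-0.037, -0.022, 0.015]]
[[2.51, -2.4, 0.11], [-0.037, -0.022, 0.015]]
[[2.47, -2.44, -0.04], [-0.037, -0.022, 0.015]]
```

Request:
{"fn": "apply_moves", "kwargs": {
  "deltas": [
    [[-1.3,-1.6,2.4],[-0.114,-0.087,0.021]],
    [[-1.1,-1.9,2.3],[-0.114,-0.087,0.021]],
    [[-1.0,-2.1,2.2],[-0.114,-0.087,0.021]],
    [[-0.8,-2.3,2.0],[-0.114,-0.087,0.021]],
    [[2.2,-2.3,0.4],[-0.037,-0.022,0.015]],
    [[2.3,-2.35,0.25],[-0.037,-0.022,0.015]],
    [[2.0,-2.4,0.1],[-0.037,-0.022,0.015]],
    [[1.5,-2.3,0],[-0.037,-0.022,0.015]],
    [[0,0,0],[0,0,0]]
  ]
}}

```text
t: 5.62
ee_pos: [0.5047, 0.0976, 0.131]
orientation: [-0.06, 1.15, 0.064]
wrist_force: [-0.6, -0.7, -1.5]
finger_gap: 0.49
```

```bash
cat > look.py <<'E'
import sys
from h import *; from plant import r
name,rack=sys.argv[1],{'b':BL,'y':YE}[sys.argv[2]]; off=float(sys.argv[3]) if len(sys.argv)>3 else .002
st=r.state(); m=r.camera_model("wrist"); im=r.camera("wrist")
v=im[:,:,::-1].copy()
for q in proj(m,rackpts(*rack)): cv2.circle(v,tuple(int(k) for k in q.round()),3,(0,0,255),1)
R0=Ro.from_rotvec(st['orientation']).as_matrix()
P=np.array([[x,y,z] for x in(.0066,-.0274) for y in(-.023,.023) for z in(-.065-off,.065-off)])@R0.T+st['ee_pos']
for q in proj(m,P): cv2.circle(v,tuple(int(k) for k in q.round()),3,(0,255,0),1)
cv2.imwrite(f"pics/{name}.png",v)
Rb=(Ro.from_euler('z',rack[2])*Ro.from_euler('y',-a))
d=Rb.inv().apply(np.array(st['ee_pos'])-[rack[0],rack[1],.036])
print("t",st['t'],"TCP in seat frame mm",(d*1000).round(1),"gap",(d[0]-.065-off)*1000,"clear",(d[2]-.0066)*1000,"F",st['wrist_force'].round(1))
plan(st,seatT(rack,.004,.004,off),toolR(rack[2],a),vmax=2)
E
python3 look.py w3 b
```

```text
t 5.625 TCP in seat frame mm [63.3 -4.8 75.3] gap -3.700282178255033 clear 68.72613751791073 F [-0.6 -0.7 -1.5]
total cm [6.46 0.49 0.89] rot [ 0.025 -0.017  0.004] n 4
[[1.61, 0.12, 0.22], [0.006, -0.004, 0.001]]
[[1.62, 0.12, 0.22], [0.006, -0.004, 0.001]]
[[1.62, 0.12, 0.21], [0.006, -0.004, 0.001]]
[[1.62, 0.12, 0.2], [0.006, -0.004, 0.001]]
```

View pics/w3.png

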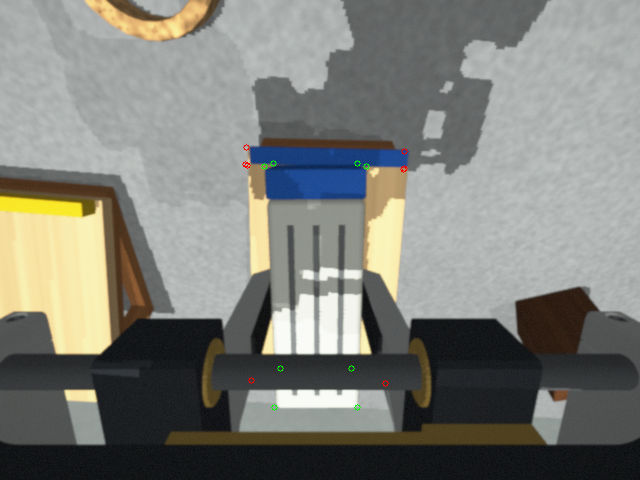

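```bash
python3 - <<'E'
import cv2
v=cv2.imread("pics/w3.png")
cv2.imwrite("pics/w3z.png",cv2.resize(v[130:205,235:425],None,fx=4,fy=4,interpolation=cv2.INTER_CUBIC))
E
```

```text
(no output)
```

View pics/w3z.png

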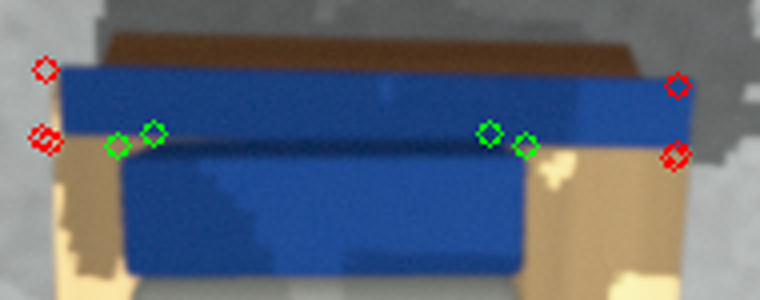

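The cleat's outer edge runs from (250,147) to (408,150), about 3.7 px (2 to 2.6 mm) to +y of prediction. The cap's top edge is at row 167. I shift the target about 2 mm to +y and lower.

Request:
{"fn": "apply_moves", "kwargs": {
  "deltas": [
    [[1.3,0.2,0.25],[0.006,-0.004,0.001]],
    [[1.3,0.2,0.25],[0.006,-0.004,0.001]],
    [[1.3,0.2,0.2],[0.006,-0.004,0.001]],
    [[1.2,0.1,0.1],[0.003,-0.004,0.001]],
    [[0,0,0],[0,0,0]]
  ]
}}

```text
t: 6.3
ee_pos: [0.5359, 0.1132, 0.0866]
orientation: [-0.039, 1.132, 0.062]
wrist_force: [-0.6, 0.2, -1.5]
finger_gap: 0.485
```

```bash
sed -i 's/BL=(.4789,.1009,.0608)/BL=(.4785,.1028,.063)/' h.py; python3 look.py w4 b .0015;python3 - <<'E'
import cv2
v=cv2.imread("pics/w4.png")
cv2.imwrite("pics/w4z.png",cv2.resize(v[120:205,215:445],None,fx=3.4,fy=3.4,interpolation=cv2.INTER_CUBIC))
E
```

```text
t 6.3 TCP in seat frame mm [73.9  6.8 21.4] gap 7.390837953162159 clear 14.763435187462976 F [-0.6  0.2 -1.5]
total cm [ 1.07 -0.68 -0.35] rot [ 0.006  0.002 -0.003] n 1
[[1.07, -0.68, -0.35], [0.006, 0.002, -0.003]]
```

View pics/w4z.png

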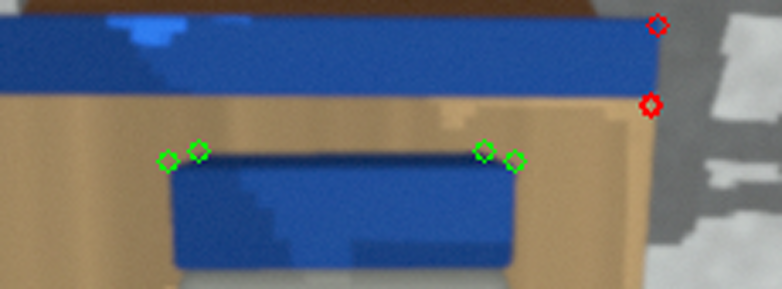

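Request:
{"fn": "apply_moves", "kwargs": {
  "deltas": [
    [[0.2,-0.65,-0.3],[0.006,0.002,-0.003]],
    [[0,0,0],[0,0,0]],
    [[0.5,0,-0.1],[0,0,0]],
    [[0,0,0],[0,0,0]]
  ]
}}

```text
t: 6.85
ee_pos: [0.5363, 0.1069, 0.0799]
orientation: [-0.035, 1.131, 0.056]
wrist_force: [-0.3, 0.1, -1.8]
finger_gap: 0.486
```

```bash
sed -i 's/BL=(.4785,.1028,.063)/BL=(.4770,.1028,.063)/' h.py; python3 look.py w5 b .0015
```

```text
t 6.85 TCP in seat frame mm [72.4  0.3 14.7] gap 5.942014757654686 clear 8.090095014693302 F [-0.3  0.1 -1.8]
total cm [ 0.41 -0.03 -0.2 ] rot [-0.     0.003 -0.   ] n 1
[[0.41, -0.03, -0.2], [-0.0, 0.003, -0.0]]
```

View pics/w5.png

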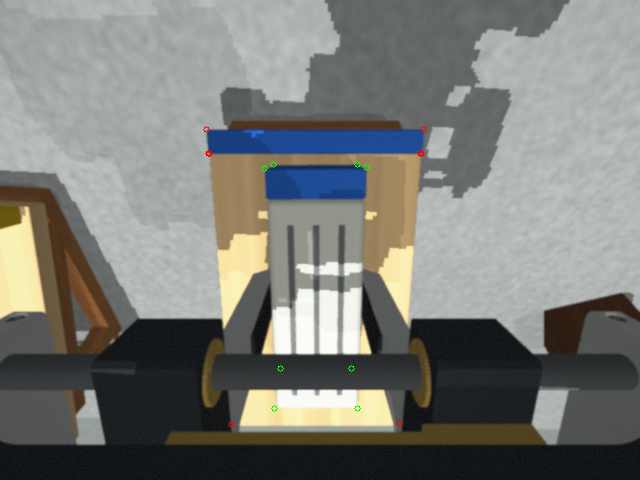

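Aligned: the cleat spans columns 208..424 (mid 316) and the cap 266..366 (mid 316). I lower until contact.

Request:
{"fn": "apply_moves", "kwargs": {
  "deltas": [
    [[0.4,0,-0.1],[0,0.003,0]],
    [[0,0,0],[0,0,0]],
    [[0.2,0,0],[0,0,0]],
    [[0,0,0],[0,0,0]]
  ]
}}

```text
t: 7.4
ee_pos: [0.5385, 0.107, 0.0741]
orientation: [-0.035, 1.133, 0.056]
wrist_force: [-0.4, -0.7, -1.7]
finger_gap: 0.485
```

```bash
python3 look.py w6 b .0015
```

```text
t 7.4 TCP in seat frame mm [72.   0.3  8.5] gap 5.462155297670386 clear 1.884496283769306 F [-0.4 -0.7 -1.7]
total cm [-0.21 -0.03 -0.15] rot [-0.     0.001 -0.   ] n 1
[[-0.21, -0.03, -0.15], [-0.0, 0.001, -0.0]]
```

Request:
{"fn": "apply_moves", "kwargs": {
  "deltas": [
    [[0.12,0,-0.3],[0,0,0]],
    [[0,0,0],[0,0,0]]
  ]
}}

```text
t: 7.7
ee_pos: [0.5361, 0.1069, 0.0717]
orientation: [-0.035, 1.133, 0.056]
wrist_force: [0.6, -0.4, -2.1]
finger_gap: 0.486
```

Request:
{"fn": "apply_moves", "kwargs": {
  "deltas": [
    [[0.12,0,-0.15],[0,0,0]],
    [[0,0,0],[0,0,0]]
  ]
}}

```text
t: 7.95
ee_pos: [0.5364, 0.1069, 0.0716]
orientation: [-0.035, 1.129, 0.056]
wrist_force: [-0.1, 0.3, -1.0]
finger_gap: 0.487
```

```bash
python3 look.py w7 b .0015
```

```text
t 7.95 TCP in seat frame mm [69.   0.3  7.1] gap 2.457050691564157 clear 0.5004074636712754 F [-0.1  0.3 -1. ]
total cm [-0.35 -0.03  0.16] rot [-0.     0.005 -0.   ] n 1
[[-0.35, -0.03, 0.16], [-0.0, 0.005, -0.0]]
```

View pics/w7.png

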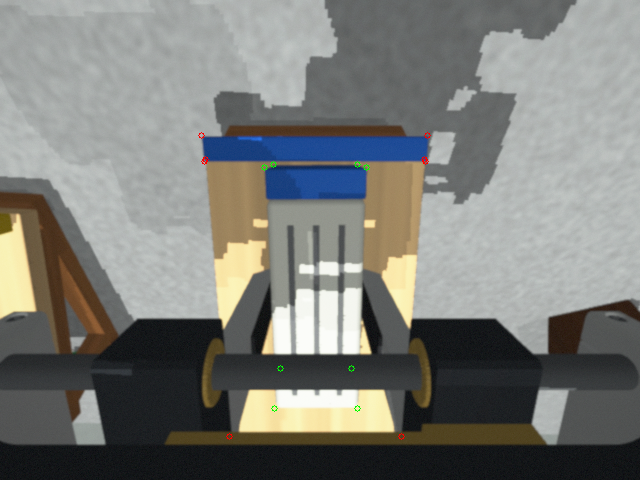

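Request:
{"fn": "apply_moves", "kwargs": {
  "deltas": [
    [[0.1,0,-0.2],[0,0.004,0]],
    [[0,0,0],[0,0,0]]
  ]
}}

```text
t: 8.25
ee_pos: [0.5363, 0.1069, 0.0714]
orientation: [-0.035, 1.13, 0.057]
wrist_force: [-0.5, 0.8, -1.7]
finger_gap: 0.485
```

Request:
{"fn": "apply_moves", "kwargs": {
  "deltas": [
    [[0.1,0,-0.15],[0,0,0]],
    [[0,0,0],[0,0,0]]
  ]
}}

```text
t: 8.5
ee_pos: [0.5365, 0.1069, 0.0715]
orientation: [-0.036, 1.126, 0.057]
wrist_force: [-0.5, 0.2, 0.0]
finger_gap: 0.489
```

```bash
python3 look.py w8 b .0015
```

```text
t 8.5 TCP in seat frame mm [69.   0.3  6.9] gap 2.5033893907872735 clear 0.34686853386597244 F [-0.5  0.2  0. ]
total cm [-0.36 -0.03  0.15] rot [ 0.001  0.008 -0.   ] n 1
[[-0.36, -0.03, 0.15], [0.001, 0.008, -0.0]]
```

View pics/w8.png

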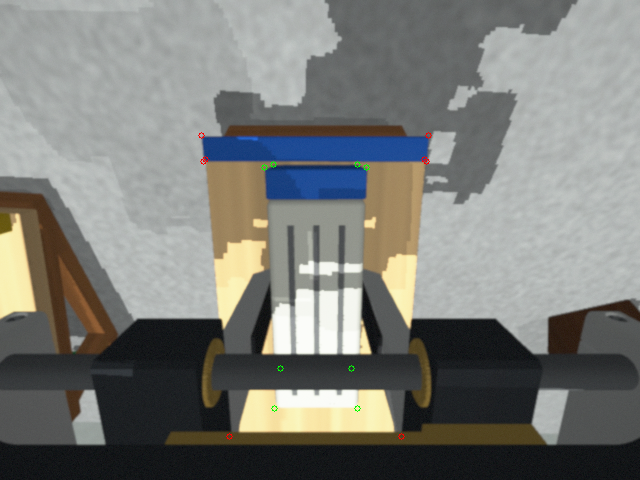

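The weight is now carried by the rack: the wrist's vertical force went from -1.8 N to 0. The cap is at the cleat. I let go with a partial opening.

Request:
{"fn": "apply_moves", "kwargs": {
  "deltas": [
    [[0,0,0],[0,0,0]],
    [[0,0,0],[0,0,0]],
    [[0,0,0],[0,0,0]],
    [[0,0,0],[0,0,0]]
  ],
  "hand": 0.75
}}

```text
t: 9.05
ee_pos: [0.5369, 0.1069, 0.0708]
orientation: [-0.035, 1.126, 0.057]
wrist_force: [0.2, 0.4, -0.3]
finger_gap: 0.749
```

```bash
python3 look.py w9 b .0015
```

```text
t 9.05 TCP in seat frame mm [69.1  0.4  6.2] gap 2.6437855575643665 clear -0.40249764195652604 F [ 0.2  0.4 -0.3]
total cm [-0.44 -0.04  0.14] rot [ 0.     0.008 -0.   ] n 1
[[-0.44, -0.04, 0.14], [0.0, 0.008, -0.0]]
```

View pics/w9.png

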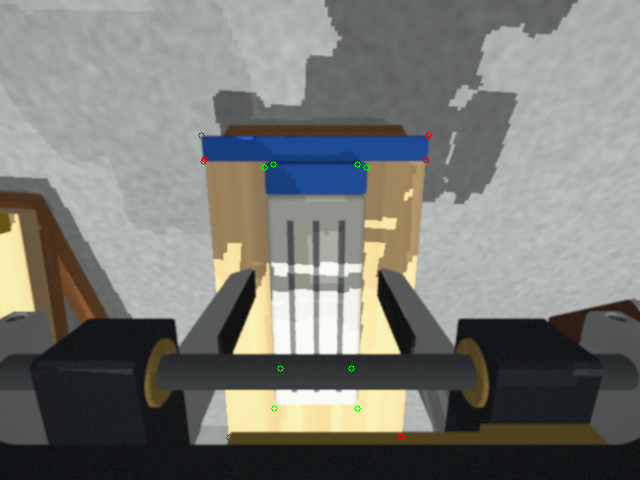

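It slid the last 2 mm or so and now sits squarely on the blue cleat, cap at columns 266..366 with the cleat mid at 316. I back off and go to the yellow-capped cover.

```bash
python3 - <<'E'
from h import *; from plant import r
st=r.state(); R0=Ro.from_rotvec(st['orientation']).as_matrix(); p=np.array(st['ee_pos'])-.12*R0[:,0]; print(p)
B=dict(ee_pos=p,orientation=st['orientation'])
plan(B,[.466,-.3345,.17],toolR(-.335),vmax=5)
E
```

```text
[0.48543191 0.10363083 0.17920247]
total cm [ -1.21 -43.6   -4.65] rot [ 0.392  0.438 -0.089] n 9
[[-0.13, -4.84, -0.52], [0.044, 0.049, -0.01]]
[[-0.07, -4.86, -0.31], [0.044, 0.049, -0.01]]
[[-0.01, -4.87, -0.1], [0.044, 0.049, -0.01]]
[[0.04, -4.87, 0.11], [0.044, 0.049, -0.01]]
[[0.08, -4.86, 0.33], [0.044, 0.049, -0.01]]
[[0.1, -4.84, 0.54], [0.044, 0.049, -0.01]]
[[0.12, -4.81, 0.76], [0.044, 0.049, -0.01]]
[[0.12, -4.77, 0.97], [0.044, 0.049, -0.01]]
[[0.12, -4.73, 1.19], [0.044, 0.049, -0.01]]
```

Request:
{"fn": "apply_moves", "kwargs": {
  "deltas": [
    [[-1.5,0,0],[0,0,0]],
    [[-3,0,0],[0,0,0]],
    [[-4,0,0],[0,0,0]],
    [[-4,0,0],[0,0,0]],
    [[-1,0,0],[0,0,0]],
    [[0,0,0],[0,0,0]]
  ]
}}

```text
t: 9.85
ee_pos: [0.4772, 0.103, 0.1947]
orientation: [-0.035, 1.129, 0.057]
wrist_force: [-0.4, 0.5, -0.0]
finger_gap: 0.749
```

Request:
{"fn": "apply_moves", "kwargs": {
  "deltas": [
    [[-0.3,-3,-0.5],[0.044,0.049,-0.01]],
    [[-0.1,-4.8,-0.3],[0.044,0.049,-0.01]],
    [[0,-4.8,-0.1],[0.044,0.049,-0.01]],
    [[0,-4.8,0.1],[0.044,0.049,-0.01]],
    [[0,-4.8,0.3],[0.044,0.049,-0.01]],
    [[0,-4.8,0.5],[0.044,0.049,-0.01]],
    [[0,-4.8,0.8],[0.044,0.049,-0.01]],
    [[0,-4.8,1.0],[0.044,0.049,-0.01]],
    [[0,-4,1.2],[0.044,0.049,-0.01]],
    [[0,0,0],[0,0,0]]
  ],
  "hand": 1
}}

```text
t: 11.1
ee_pos: [0.4515, -0.3198, 0.17]
orientation: [0.285, 1.599, -0.271]
wrist_force: [0.3, -0.2, -0.9]
finger_gap: 0.998
```

```bash
python3 - <<'E'
from h import *; from plant import r
st=r.state(); m=r.camera_model("wrist"); im=r.camera("wrist")
v=im[:,:,::-1].copy()
for q in proj(m,box(.4658,-.3345,-.335)): cv2.circle(v,tuple(int(a) for a in q.round()),3,(0,0,255),1)
cv2.imwrite("pics/w10.png",v)
print(st['t'],st['ee_pos'])
plan(st,[.4658,-.3345,.04],toolR(-.335),vmax=4)
E
```

```text
11.1 [ 0.45145835 -0.31984484  0.16998833]
total cm [12.9  -0.9   2.45] rot [-0.017 -0.046 -0.001] n 4
[[3.22, -0.22, 0.61], [-0.004, -0.012, -0.0]]
[[3.23, -0.23, 0.57], [-0.004, -0.012, -0.0]]
[[3.24, -0.23, 0.54], [-0.004, -0.012, -0.0]]
[[3.24, -0.23, 0.5], [-0.004, -0.012, -0.0]]
```

View pics/w10.png

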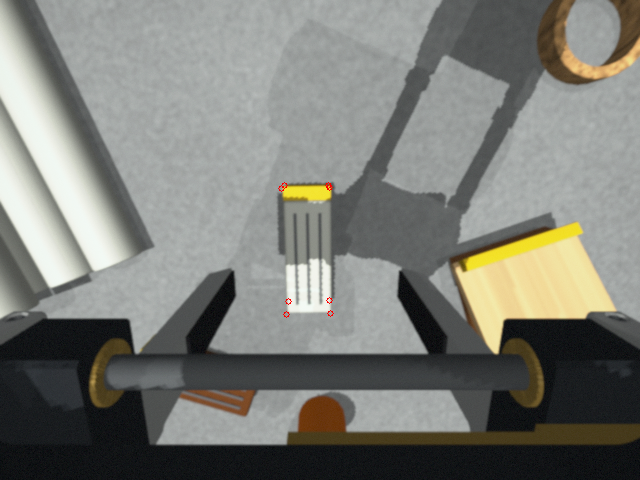

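The white cover with the yellow cap is at (283..331, 184..312) and the overlay matches within 2 px. The brown look-alike at (220,395) and the glue at (322,412) are well clear. I go down.

Request:
{"fn": "apply_moves", "kwargs": {
  "deltas": [
    [[2.8,-0.25,0.6],[-0.004,-0.012,0]],
    [[3.2,-0.25,0.6],[-0.004,-0.012,0]],
    [[3.2,-0.2,0.5],[-0.004,-0.012,0]],
    [[2.0,-0.1,0.3],[-0.004,-0.01,0]],
    [[0,0,0],[0,0,0]]
  ]
}}

```text
t: 11.78
ee_pos: [0.4617, -0.3225, 0.0494]
orientation: [0.268, 1.561, -0.251]
wrist_force: [-0.3, -0.3, -0.6]
finger_gap: 1.0
```

```bash
python3 - <<'E'
from h import *; from plant import r
plan(r.state(),[.4656,-.3343,.0066],toolR(-.335),vmax=1.5)
E
```

```text
total cm [ 4.27 -1.03  0.79] rot [ 0.005 -0.008 -0.01 ] n 3
[[1.42, -0.34, 0.26], [0.002, -0.003, -0.003]]
[[1.42, -0.34, 0.26], [0.002, -0.003, -0.003]]
[[1.43, -0.33, 0.26], [0.002, -0.003, -0.003]]
```

Request:
{"fn": "apply_moves", "kwargs": {
  "deltas": [
    [[0.5,-0.5,0.3],[0.002,-0.003,-0.003]],
    [[1.2,-0.4,0.3],[0.002,-0.003,-0.003]],
    [[1.3,-0.1,0.2],[0.002,-0.003,-0.003]],
    [[0.5,0,0],[0,0,0]],
    [[0,0,0],[0,0,0]]
  ]
}}

```text
t: 12.4
ee_pos: [0.4673, -0.3348, 0.0137]
orientation: [0.262, 1.55, -0.264]
wrist_force: [0.2, -1.0, 0.9]
finger_gap: 0.997
```

```bash
python3 - <<'E'
from h import *; from plant import r
plan(r.state(),[.4656,-.3343,.0066],toolR(-.335),vmax=1.5)
E
```

```text
total cm [ 0.71 -0.01 -0.18] rot [-0.001  0.004  0.001] n 1
[[0.71, -0.01, -0.18], [-0.001, 0.004, 0.001]]
```

Request:
{"fn": "apply_moves", "kwargs": {
  "deltas": [
    [[0.65,0,-0.15],[0,0.004,0]],
    [[0,0,0],[0,0,0]],
    [[0,0,0],[0,0,0]]
  ]
}}

```text
t: 12.78
ee_pos: [0.4661, -0.3345, 0.0072]
orientation: [0.263, 1.554, -0.264]
wrist_force: [0.0, -0.5, 0.6]
finger_gap: 1.0
```

Request:
{"fn": "apply_moves", "kwargs": {
  "deltas": [
    [[0,0,0],[0,0,0]],
    [[0,0,0],[0,0,0]],
    [[0,0,0],[0,0,0]],
    [[0,0,0],[0,0,0]],
    [[0,0,0],[0,0,0]],
    [[0,0,0],[0,0,0]]
  ],
  "hand": 0,
  "force": 25
}}

```text
t: 13.52
ee_pos: [0.4664, -0.3348, 0.0078]
orientation: [0.262, 1.553, -0.265]
wrist_force: [0.9, -0.4, 1.1]
finger_gap: 0.486
```

Request:
{"fn": "apply_moves", "kwargs": {
  "deltas": [
    [[-2,0,0],[0,0,0]],
    [[-4,0,0],[0,0,0]],
    [[-4,0,0],[0,0,0]],
    [[-4,0,0],[0,0,0]],
    [[-2,0,0],[0,0,0]],
    [[0,0,0],[0,0,0]]
  ]
}}

```text
t: 14.28
ee_pos: [0.4646, -0.3331, 0.1696]
orientation: [0.265, 1.559, -0.262]
wrist_force: [-0.0, -0.7, -2.3]
finger_gap: 0.487
```

```bash
python3 - <<'E'
from h import *; from plant import r
st=r.state(); m=r.camera_model("wrist"); im=r.camera("wrist")
v=im[:,:,::-1].copy()
R0=Ro.from_rotvec(st['orientation']).as_matrix()
P=np.array([[-.0274,y,z] for y in(-.023,.023) for z in(-.065,.065)])@R0.T+st['ee_pos']
for q in proj(m,P): cv2.circle(v,tuple(int(a) for a in q.round()),3,(0,255,0),1)
cv2.imwrite("pics/w11.png",v)
V=[.50,-.24,.22]; RV=toolR(-.13,a*.8)
plan(st,V,RV,vmax=4)
t=seatT(YE,.008,.05);print(t)
plan(dict(ee_pos=V,orientation=Ro.from_matrix(RV).as_rotvec()),t,toolR(YE[2],a),vmax=4)
E
```

```text
total cm [-5.02  9.96  0.26] rot [-0.204 -0.352  0.034] n 3
[[-1.67, 3.32, 0.09], [-0.068, -0.117, 0.011]]
[[-1.6, 3.32, 0.5], [-0.068, -0.117, 0.011]]
[[-1.48, 3.29, 0.91], [-0.068, -0.117, 0.011]]
[ 0.58404807 -0.14275196  0.11899339]
total cm [11.91 10.73  3.19] rot [-0.106 -0.087  0.044] n 5
[[2.38, 2.15, 0.64], [-0.021, -0.017, 0.009]]
[[2.41, 2.11, 0.64], [-0.021, -0.017, 0.009]]
[[2.44, 2.08, 0.64], [-0.021, -0.017, 0.009]]
[[2.47, 2.04, 0.65], [-0.021, -0.017, 0.009]]
[[2.5, 2.01, 0.64], [-0.021, -0.017, 0.009]]
```

View pics/w11.png

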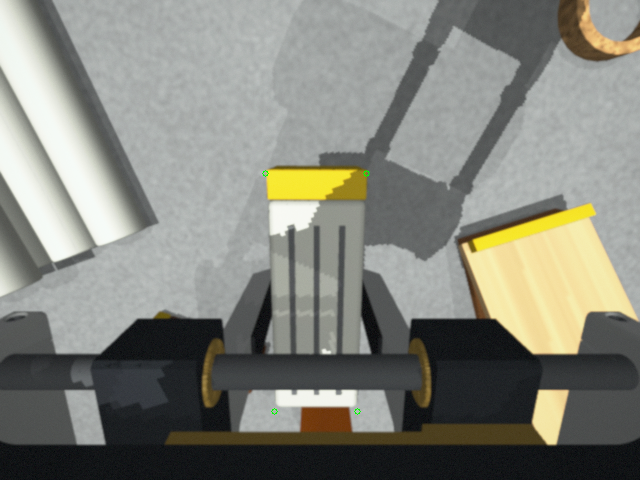

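It is held straight with the same offset of about 2 mm as before. I carry it to above the yellow rack.

Request:
{"fn": "apply_moves", "kwargs": {
  "deltas": [
    [[-1.7,3.3,0.1],[-0.068,-0.117,0.011]],
    [[-1.6,3.3,0.5],[-0.068,-0.117,0.011]],
    [[-1.5,3.3,0.9],[-0.068,-0.117,0.011]],
    [[2.0,2.15,0.6],[-0.021,-0.017,0.009]],
    [[2.2,2.1,0.65],[-0.021,-0.017,0.009]],
    [[2.2,2.1,0.65],[-0.021,-0.017,0.009]],
    [[2.0,2.0,0.65],[-0.021,-0.017,0.009]],
    [[1.5,1.5,0.65],[-0.021,-0.017,0.009]],
    [[0,0,0],[0,0,0]]
  ]
}}

```text
t: 15.45
ee_pos: [0.5644, -0.1349, 0.1201]
orientation: [0.018, 1.156, 0.002]
wrist_force: [0.7, -0.9, -1.2]
finger_gap: 0.488
```

```bash
python3 look.py w12 y .0015
```

```text
t 15.45 TCP in seat frame mm [57.5  7.6 65.9] gap -8.99326045615297 clear 59.33458200128689 F [ 0.7 -0.9 -1.2]
total cm [ 5.49 -0.85  1.42] rot [ 0.    -0.022 -0.017] n 3
[[1.83, -0.28, 0.47], [0.0, -0.007, -0.006]]
[[1.84, -0.27, 0.46], [0.0, -0.007, -0.006]]
[[1.84, -0.26, 0.45], [0.0, -0.007, -0.006]]
```

View pics/w12.png

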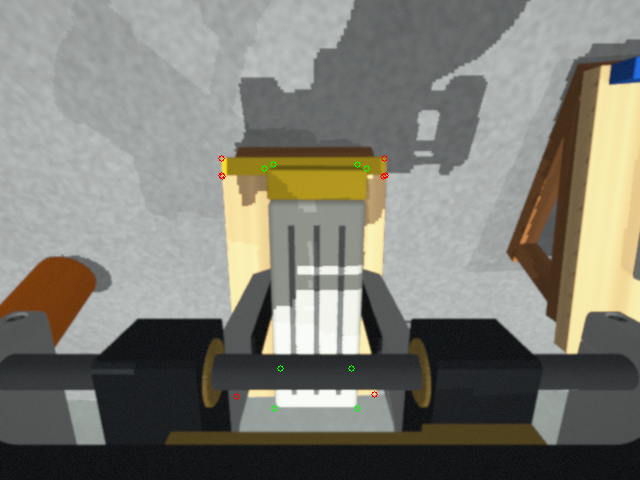

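The yellow cleat is at columns 224..386, rows 157..175, within 2 px of the overlay. I correct position and lower.

Request:
{"fn": "apply_moves", "kwargs": {
  "deltas": [
    [[0.5,-0.3,0.6],[0,-0.007,-0.006]],
    [[1.2,-0.25,0.6],[0,-0.007,-0.006]],
    [[1.4,-0.1,0.3],[0,-0.007,-0.005]],
    [[0.8,0,0],[0,0,0]],
    [[0,0,0],[0,0,0]],
    [[0,0,0],[0,0,0]]
  ]
}}

```text
t: 16.25
ee_pos: [0.5974, -0.1465, 0.0911]
orientation: [0.007, 1.13, -0.02]
wrist_force: [0.8, -0.3, -1.3]
finger_gap: 0.487
```

```bash
python3 look.py w13 y .0015
```

```text
t 16.25 TCP in seat frame mm [75.3 -3.5 25.6] gap 8.827752226733711 clear 19.028397875193455 F [ 0.8 -0.3 -1.3]
total cm [ 1.5   0.36 -0.49] rot [-0.002  0.004  0.006] n 1
[[1.5, 0.36, -0.49], [-0.002, 0.004, 0.006]]
```

View pics/w13.png

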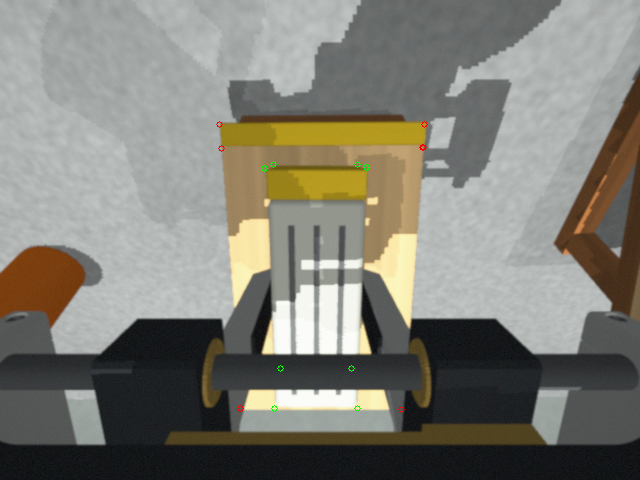

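Request:
{"fn": "apply_moves", "kwargs": {
  "deltas": [
    [[0.3,0.4,-0.3],[-0.002,0.004,0.006]],
    [[0,0,0],[0,0,0]],
    [[0.7,0,-0.1],[0,0,0]],
    [[0,0,0],[0,0,0]],
    [[0.3,0,0],[0,0,0]],
    [[0,0,0],[0,0,0]]
  ]
}}

```text
t: 17.05
ee_pos: [0.5995, -0.1422, 0.0775]
orientation: [0.008, 1.133, -0.013]
wrist_force: [-0.9, 0.3, -0.7]
finger_gap: 0.489
```

```bash
python3 look.py w14 y .0015
```

```text
t 17.05 TCP in seat frame mm [71.5  0.7 12.5] gap 4.98668277425249 clear 5.905524274604522 F [-0.9  0.3 -0.7]
total cm [ 0.19 -0.07 -0.1 ] rot [ 0.     0.001 -0.   ] n 1
[[0.19, -0.07, -0.1], [0.0, 0.001, -0.0]]
```

View pics/w14.png

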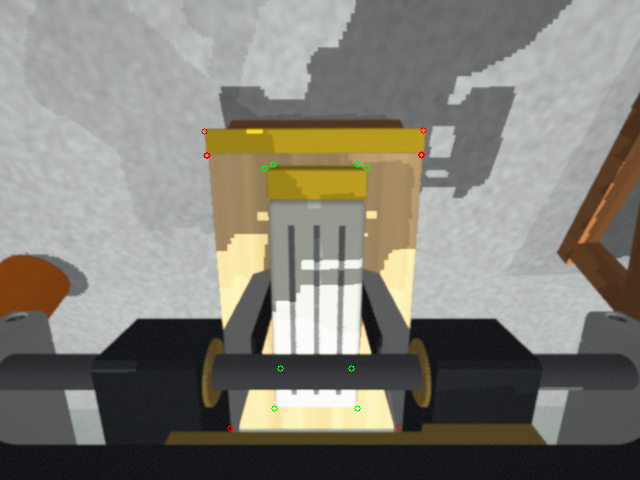

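Centred and straight: the cleat spans columns 207..425 (mid 316) and the cap 267..367 (mid 317). I ease it down.

Request:
{"fn": "apply_moves", "kwargs": {
  "deltas": [
    [[0.3,0,-0.2],[0,0,0]],
    [[0,0,0],[0,0,0]],
    [[0.15,0,-0.2],[0,0,0]],
    [[0,0,0],[0,0,0]]
  ]
}}

```text
t: 17.6
ee_pos: [0.5986, -0.1426, 0.0729]
orientation: [0.008, 1.13, -0.014]
wrist_force: [-0.0, 0.4, -1.1]
finger_gap: 0.488
```

Request:
{"fn": "apply_moves", "kwargs": {
  "deltas": [
    [[0.12,0,-0.1],[0,0,0]],
    [[0,0,0],[0,0,0]]
  ]
}}

```text
t: 17.85
ee_pos: [0.5987, -0.1427, 0.0731]
orientation: [0.007, 1.128, -0.014]
wrist_force: [-0.6, 0.2, -2.0]
finger_gap: 0.489
```

```bash
python3 look.py w15 y .0015
```

```text
t 17.85 TCP in seat frame mm [68.9  0.3  8.8] gap 2.429376469748988 clear 2.1992408917714537 F [-0.6  0.2 -2. ]
total cm [-0.18 -0.03  0.16] rot [0.    0.006 0.001] n 1
[[-0.18, -0.03, 0.16], [0.0, 0.006, 0.001]]
```

View pics/w15.png

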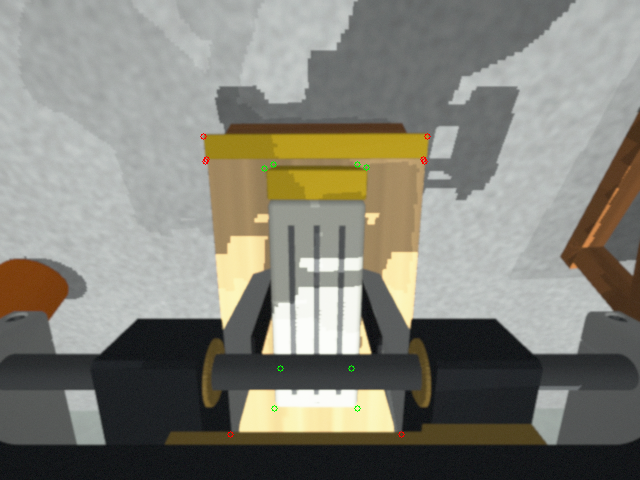

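Request:
{"fn": "apply_moves", "kwargs": {
  "deltas": [
    [[0.15,0,0],[0,0.005,0]],
    [[0,0,0],[0,0,0]]
  ]
}}

```text
t: 18.15
ee_pos: [0.5988, -0.1429, 0.073]
orientation: [0.006, 1.133, -0.014]
wrist_force: [-0.3, 0.1, -1.0]
finger_gap: 0.488
```

Request:
{"fn": "apply_moves", "kwargs": {
  "deltas": [
    [[0.15,0,0],[0,0.003,0]],
    [[0,0,0],[0,0,0]]
  ]
}}

```text
t: 18.4
ee_pos: [0.5989, -0.1429, 0.073]
orientation: [0.006, 1.135, -0.014]
wrist_force: [0.2, -0.4, -1.1]
finger_gap: 0.49
```

```bash
python3 look.py w16 y .0015
```

```text
t 18.4 TCP in seat frame mm [69.   0.   8.6] gap 2.4670859501296647 clear 2.023483472326882 F [ 0.2 -0.4 -1.1]
total cm [-0.2  -0.    0.15] rot [ 0.002 -0.001  0.002] n 1
[[-0.2, -0.0, 0.15], [0.002, -0.001, 0.002]]
```

Request:
{"fn": "apply_moves", "kwargs": {
  "deltas": [
    [[0.25,0,0],[0,0,0]],
    [[0,0,0],[0,0,0]]
  ]
}}

```text
t: 18.7
ee_pos: [0.5994, -0.1431, 0.0726]
orientation: [0.004, 1.134, -0.014]
wrist_force: [0.0, 0.1, -1.3]
finger_gap: 0.489
```

```bash
python3 look.py w16 y .0015
```

```text
t 18.7 TCP in seat frame mm [69.3 -0.1  8.1] gap 2.816120371863366 clear 1.4743194758463345 F [ 0.   0.1 -1.3]
total cm [-0.25  0.01  0.12] rot [0.003 0.    0.003] n 1
[[-0.25, 0.01, 0.12], [0.003, 0.0, 0.003]]
```

View pics/w16.png

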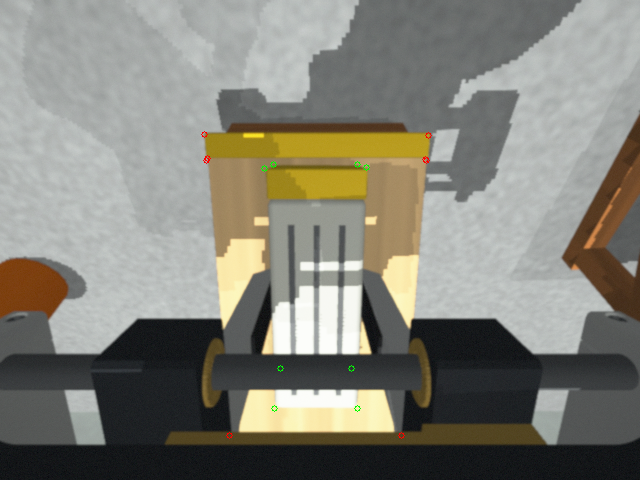

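Request:
{"fn": "apply_moves", "kwargs": {
  "deltas": [
    [[0.25,0,-0.25],[0,0,0]],
    [[0,0,0],[0,0,0]]
  ]
}}

```text
t: 19.0
ee_pos: [0.5999, -0.143, 0.0725]
orientation: [0.004, 1.129, -0.014]
wrist_force: [0.4, 0.1, -0.9]
finger_gap: 0.489
```

Request:
{"fn": "apply_moves", "kwargs": {
  "deltas": [
    [[0.25,0,0],[0,0,0]],
    [[0,0,0],[0,0,0]]
  ]
}}

```text
t: 19.25
ee_pos: [0.6008, -0.1431, 0.0721]
orientation: [0.003, 1.128, -0.014]
wrist_force: [0.1, -0.7, -1.4]
finger_gap: 0.486
```

```bash
python3 look.py w17 y .0015
```

```text
t 19.25 TCP in seat frame mm [70.3 -0.1  7. ] gap 3.840271018527562 clear 0.4225556312188331 F [ 0.1 -0.7 -1.4]
total cm [-0.36  0.01  0.02] rot [0.004 0.007 0.003] n 1
[[-0.36, 0.01, 0.02], [0.004, 0.007, 0.003]]
```

View pics/w17.png

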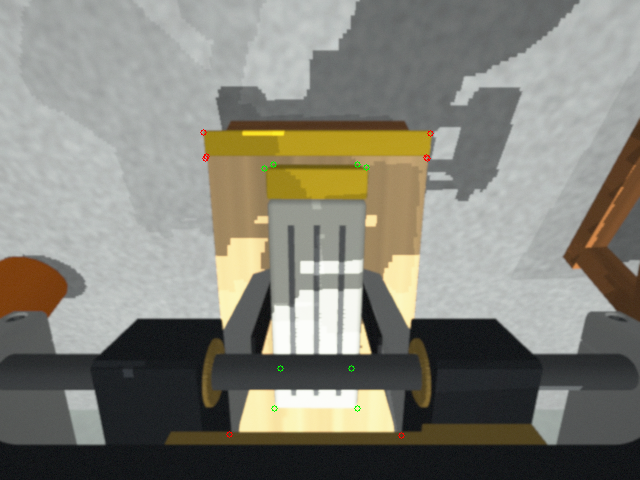

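Request:
{"fn": "apply_moves", "kwargs": {
  "deltas": [
    [[0,0,-0.45],[0.003,0.006,0.002]],
    [[0,0,0],[0,0,0]],
    [[0,0,0],[0,0,0]]
  ]
}}

```text
t: 19.68
ee_pos: [0.5977, -0.1437, 0.0705]
orientation: [0.007, 1.132, -0.015]
wrist_force: [-4.3, 0.7, 6.2]
finger_gap: 0.485
```

```bash
python3 look.py w18 y .0015
```

```text
t 19.675 TCP in seat frame mm [66.9 -0.8  6.9] gap 0.4067041993347105 clear 0.29013488289434536 F [-4.3  0.7  6.2]
total cm [-0.37  0.08  0.36] rot [0.    0.002 0.002] n 1
[[-0.37, 0.08, 0.36], [0.0, 0.002, 0.002]]
```

Firm contact with the board now, about 8 N along its normal, with the gap about 1 mm or less. Releasing.

Request:
{"fn": "apply_moves", "kwargs": {
  "deltas": [
    [[0,0,0],[0,0,0]],
    [[0,0,0],[0,0,0]],
    [[0,0,0],[0,0,0]],
    [[0,0,0],[0,0,0]]
  ],
  "hand": 0.75
}}

```text
t: 20.23
ee_pos: [0.5972, -0.1436, 0.0683]
orientation: [0.008, 1.135, -0.014]
wrist_force: [-0.7, -0.4, -0.0]
finger_gap: 0.748
```

```bash
python3 look.py w19 y .0015
```

```text
t 20.225 TCP in seat frame mm [65.5 -0.7  5.1] gap -0.9753568749370487 clear -1.5188772749916606 F [-0.7 -0.4 -0. ]
total cm [-0.55  0.07  0.5 ] rot [-0.    -0.001  0.001] n 1
[[-0.55, 0.07, 0.5], [-0.0, -0.001, 0.001]]
```

View pics/w19.png

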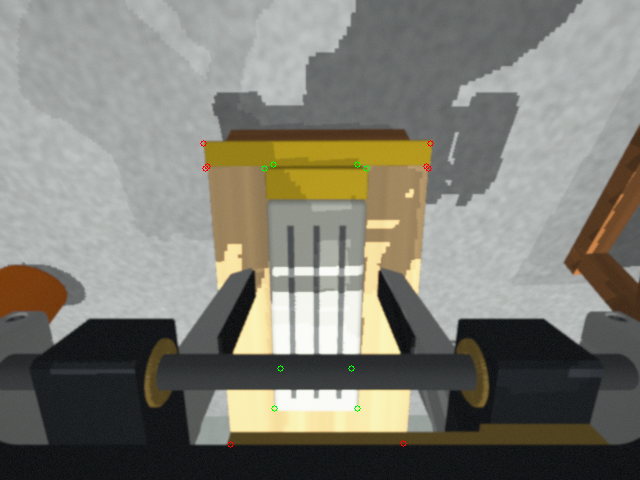

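The cap now sits against the yellow cleat, square, with the cap mid at column 317 and the cleat mid at 318. I back off along the tool axis and move clear for a final look.

Request:
{"fn": "apply_moves", "kwargs": {
  "deltas": [
    [[-1.5,0,0],[0,0,0]],
    [[-3,0,0],[0,0,0]],
    [[-4,0,0],[0,0,0]],
    [[-4,0,0],[0,0,0]],
    [[-4,0,0],[0,0,0]],
    [[-4,0,-2],[0,0,0]],
    [[-2,0,-4],[0,0,0]],
    [[0,0,-5],[0,0,0]],
    [[0,0,-5],[0,0,0]],
    [[0,0,-3],[0,0,0]],
    [[0,0,0],[0,0,0]]
  ]
}}

```text
t: 21.65
ee_pos: [0.3268, -0.1348, 0.2076]
orientation: [-0.006, 1.136, -0.034]
wrist_force: [0.6, -0.8, 0.1]
finger_gap: 0.752
```

```bash
python3 - <<'E'
from plant import r
import cv2,numpy as np
i=r.camera("top"); s=r.camera("scene")
cv2.imwrite("pics/top_f.png",i[:,:,::-1])
k=cv2.resize(s[160:320,170:530],None,fx=2.2,fy=2.2,interpolation=cv2.INTER_CUBIC); cv2.imwrite("pics/scene_f.png",k[:,:,::-1])
w=r.camera("wrist"); cv2.imwrite("pics/w_f.png",w[:,:,::-1]); print(r.state()['t'])
E
```

```text
21.8
```

View pics/top_f.png

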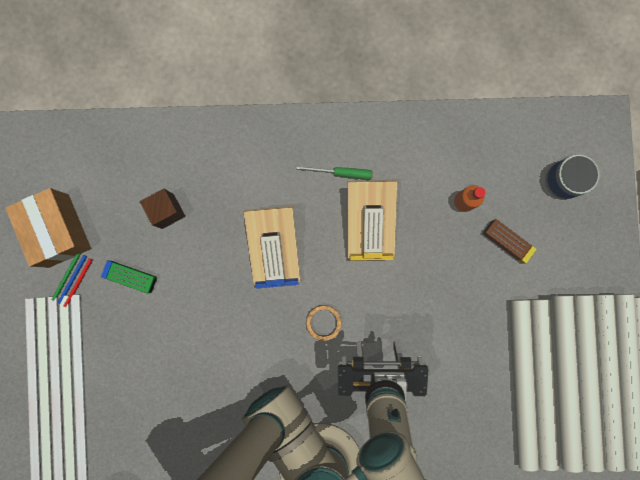

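View pics/scene_f.png

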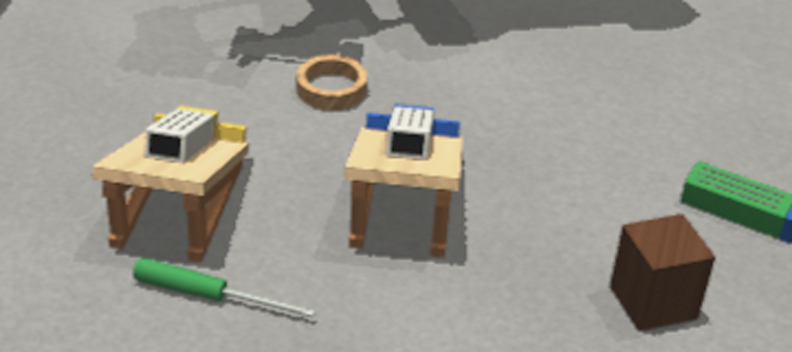

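View pics/w_f.png

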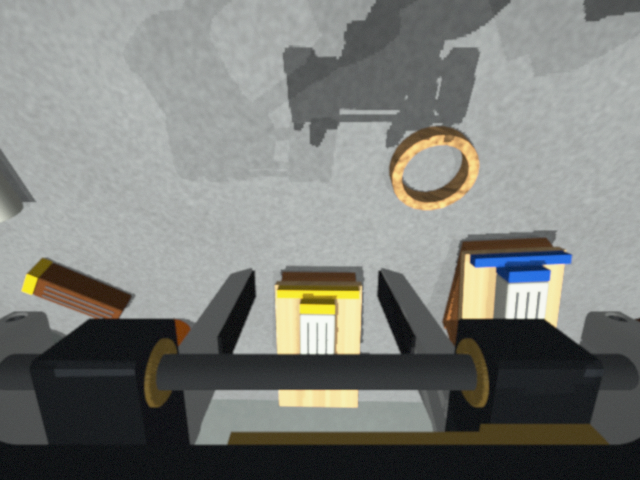

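```bash
python3 - <<'E'
import cv2,numpy as np
w=cv2.imread("pics/w_f.png"); t=cv2.imread("pics/top_f.png"); 
f=lambda a,k:cv2.resize(a,None,fx=k,fy=k,interpolation=cv2.INTER_CUBIC)
A=f(w[265:345,265:375],3.6);B=f(w[230:310,455:575],3.6)
C=f(t[195:295,235:315],3);D=f(t[175:275,335:415],3)
top=np.hstack([A,B])[:,:790]; bot=np.hstack([C,D])
o=np.zeros((590,800,3),np.uint8); o[:288,:top.shape[1]]=top[:288]; o[288:588,:480]=bot
cv2.imwrite("pics/chk.png",o)
E
```

```text
(no output)
```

View pics/chk.png

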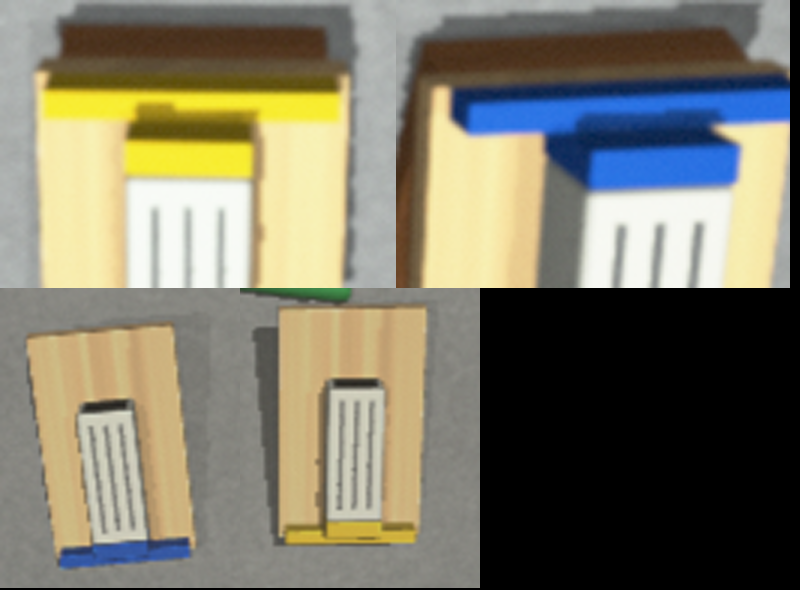

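Both caps sit directly against their cleats with no board showing between, square and about mid-way. The bystanders and look-alikes are at their original pixels.

```bash
python3 -c "
from plant import r
print(r.sign_off(), r.state()['t'])"
```

```text
the job is handed in; nothing more can be done
the job is handed in; nothing more can be done
```

I laid each white cover on the rack with the matching cleat: the blue-capped one first, then the yellow-capped one. I then backed the arm clear and handed the job in shortly after t = 21.8 s, against the 62 s limit.

**Final checks:** the last top, scene and wrist pictures show both covers right side up and about mid-way along. Each capped end is downhill and square against its cleat, with no visible gap. The look-alikes, glue, block, tape and driver sit at the same pixels as at the start.

**What disagreed:**
- **Calibration:** the overlays were off by 2 to 3 mm on the blue rack and about 1 to 2 mm on the yellow. I corrected both from the wrist pictures.
- **Lowering the yellow cover:** several small moves had little effect. A larger one brought it into firm contact, with a wrist force of about 8 N, before I released it.
- **Release:** the blue cover slid about 2 mm to its cleat when let go, and the yellow one about 1 mm.

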